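Hang the tea strainer on the hook deep inside the low cabinet

ROBOT

A 6-joint arm with a two-finger parallel gripper is mounted at the origin on the work surface. World frame = base frame: x ahead of the robot, y to its left, z up, the work surface at z = 0. Lengths are in m, angles in rad, forces in N, time in s.
With the tool pointing down it reaches from about 0.3 to 0.875 m from the base axis. Payload 6.4 kg.
Tool frame: the origin (TCP) lies midway between the tips of the shut fingers; the grasp point (between the pads) lies 19 mm behind it; z points along the fingers, y is the direction in which the jaws open and shut (so a half turn about z gives the same grasp; the last joint's range is limited). The gripper opens to 88 mm and grips with 3 to 60 N. Pads are 18 mm wide; open, the fingers measure 123 mm over their backs; the gripper's body (75 mm by 187 mm) begins 45 mm behind the grasp point.
Start: joints at [-1.458, 0.181, 1.607, -0, 1.354, -0.206], TCP at [0.18, -0.546, 0.239] pointing down, gripper open.
Joint ranges: [-2.99, 2.99], [-0.89, 2.07], [0.3, 2.58], [-1.14, 4.28], [0, 2.63], [-3.12, 3.12]. Speed limits (rad/s): [2.57, 2.57, 3.01, 3.14, 3.14, 3.14].

INTERFACE

Orientations are given as [roll, pitch, yaw] about the fixed x, y, z axes, in that order (R = Rz(yaw) Ry(pitch) Rx(roll)).
In Python, from rig import read_state, snapshot, close_job gives the robot as it stands.
- The arm moves only by the tool arm_command, never from a script. Its argument "series" is a list that holds one entry, the list of rows, each a list of 4 numbers: the shift along the tool's x, y, z scaled (see below), then the turn about the tool's z scaled (see below). In form: [[[tx, ty, tz, yaw], ...]]. A call has 1 to 12 rows; each row shifts and turns the commanded pose from where the row before left it, along the tool's axes as they then stand; what a row does not reach is not made up. The controller multiplies each number of a shift by 40 mm and each number of a turn by 0.1 rad. A row lasts 1/10 s, in which the tool goes at most 50 mm and 8.59 degrees, less where a joint would pass 70% of its speed; a pose out of reach is approached as far as the arm can. A call with a number of a shift or a turn outside -1 to 1 is refused whole. A call with a gripper value outside its range is refused whole. "hand" is the opening, from 0 (shut) to 1 (fully open), set as the call begins (left out, the last holds). The fingers move at their own pace and stop on an object; the grip force is fixed at half the most. Time passes only in rows, so rows that do not move let the fingers close. It gives the time, the measured TCP pose, the force and the opening at its end, in the units of the state.
- read_state(): the state, without advancing time (a new reading comes with each control period).
- snapshot(name): name is "scene" or "top" or "wrist"; returns a dict with "frame" (384x512x3 uint8, red, green, blue), "fx", "fy", "cx", "cy" (pixels), "D" ([k1, k2, p1, p2, k3] as OpenCV has them; the pictures are not rectified), "R" (3x3) and "t" (3): a world point X has camera coordinates R X + t. Camera axes: x right, y down, z forward; pixel columns grow to the right and rows downward; lengths in m; the calibration is good to about 2 mm. A picture is of the moment at which its call begins. There is no depth.
- close_job(): hands the job in, once; it reports no verdict.
The state is a dict: "time_s": time; "joint_pos": joint angles; "joint_vel": joint speeds; "tau": joint torques, N m; "tcp_pos": TCP position; "orientation": TCP orientation; "wrist_force": force on the tool from outside, world axes, zero at the start; "wrist_torque": the same for the moment, N m; "grip_width": finger opening in m.
Only numpy, scipy, OpenCV 4.12 (cv2) and the standard library are available. Lean on these libraries where they do the work, as an engineer would, in place of code of your own. Each camera call takes 0.05 s, during which the arm holds its last target. There are 200 camera calls.

TASK

The wire tea strainer has been left sitting in the mouth of one of the glass jars; put it away on the hook at the back of the low slatted cabinet. Lift it off the jar by its handle and stand it upright on the marble, let go, then take it again by its bowl so that the ring at the handle's end leads, tilt it ring-up to pass under the cabinet roof without knocking the roof, and slip the ring over the hook so that the strainer is left hanging there, settled and let go. Leave the two jars and everything else on the marble standing where they are.

Things in the scene. Friction and masses are not known exactly. Their poses are not given: they have to be found in the camera images.
- strainer_bowl (a point): Steel wire tea strainer, 200 mm long, about 0.1 kg; it has a flat bottom and stands upright by itself. This point is the centre of its round bowl (53 mm across at the bottom, 62 mm at the rim, 44 mm high), 21 mm above the underside. Axes: x level from the bowl along the handle to the ring, z up out of the bowl's mouth, y across. Opposite the handle a flat wire lug sticks out to x = -47 mm at rim level.
- strainer_grip (a point): Middle of the strainer's black plastic handle grip (70 mm long along x, 14 mm wide, 8 mm thick), 85 mm along x from the bowl's axis and 42 mm above the strainer's underside. Same axes as strainer_bowl.
- strainer_ring (a point): Centre of the hanging ring at the handle's end, 138 mm along x from the bowl's axis and 42 mm above the underside. The ring lies flat in the strainer's x-y plane; wire 4.4 mm thick, clear opening about 23 mm. Same axes as strainer_bowl.
- jar_a_mid (a point): Empty clear glass jar in whose mouth the strainer sits at the start (bowl inside the mouth, handle wires and lug resting on the rim): 88 mm in diameter, 110 mm tall, mouth 72 mm clear. This point is on its axis, half-way up (55 mm). z is up.
- jar_b_mid (a point): The other glass jar, the same but empty. This point is on its axis, half-way up (55 mm).
- cabinet: Fixed cream slatted cabinet, 260 mm wide (y), 190 mm deep (x), 313 mm high, open at the front. Origin: centre of its underside, on the marble; x points from the open front to the back, z up. Side walls 12 mm, floor board 12 mm thick. The back has four cross slats, the top one (its front face at x = 80 mm) carrying the hook.
- roof: The slatted roof of the cabinet, fixed to it: slats 13 mm thick running front to back between a front and a back rail, underside 300 mm above the marble, from the front edge to the back. Same origin and axes as the cabinet.
- roof_lip (a point): Middle of the lower edge of the roof's front rail, 95 mm in front of the cabinet's origin, 300 mm above the marble.
- hook: Dark steel hook of 6 mm round wire, fixed in the middle of the top back slat; from the slat it runs forward and down to its seat and then turns up to a tip at the front. Same origin and axes as the cabinet.
- hook_tip (a point): Top of the hook's upturned tip, 29 mm behind the cabinet's origin along x, 265 mm above the marble, 124 mm behind the roof's front edge and 35 mm below the roof. The tip stands nearly upright. Axes as the cabinet's.
- hook_seat (a point): Upper side of the hook's lowest part, where the ring hangs: 16 mm behind the tip and 22 mm below its top. A hanging strainer swings a little for a few seconds after it is let go, and its bowl may tap or lean on the back slats.
- dispenser: Pale blue plastic push dispenser with a stack of jar lids, 110 x 104 mm, 162 mm tall, loose. Origin: centre of its underside. To be left alone.
- ice_tray: Purple silicone ice cube tray, 172 x 102 x 32 mm, loose. Origin: centre of its underside. To be left alone.
- saucer: White ceramic saucer, 124 mm across, 18 mm high, with a steel teaspoon on it, loose. Origin: centre of its underside. To be left alone.
There are look-alikes about, which are no part of the job. There is more than one size of the part that bears strainer_bowl; the job needs the smaller. What is shaped like the part that bears jar_a_mid but turquoise is not meant.

How it is judged:
By the outcome, as a careful person would: the job done as asked, in the order asked, and still so for the second after the job is handed in, with the robot touching nothing.
It also fails if it takes over 72 s, if anything falls off the work surface, if the arm or the gripper's body presses on something with over 40 N, if the wrist force passes 120 N, or if a joint passes its speed limit or range.

## Working session

There is one attempt and no reset: what is moved stays moved. The work goes in short steps, Python scripts to look and compute and a tool call to move; the robot and the scene stay as the last step left them, time stands still between calls to the robot, and variables do not carry over. Pictures are saved under pics/ and viewed, about 8 in all and at most 12, crops included, and the job is handed in when it is done.

Besides the shell and the picture viewer there is one more tool, called after "Emit:" as name(argument=value, ...), one argument or row to a line, values as JSON. arm_command: Moves the arm, as the interface text tells. Shifts and turns lie within -1 to 1; 1 stands for 40 mm of shift or 0.1 rad of turn. Its arguments: {"type":"object","properties":{"series":{"type":"array"},"hand":{"type":"number"}},"required":["series"]}

```bash
ls; mkdir -p pics; python3 - <<'E'
from rig import *
import cv2,numpy as np
print(read_state())
ims=[]
for n in("scene","top","wrist"):
    s=snapshot(n); f=s["frame"][:,:,::-1].copy(); cv2.imwrite(f"pics/{n}0.png",f)
    print(n,{k:np.round(np.array(v),4).tolist() for k,v in s.items() if k!="frame"}, (-np.array(s["R"]).T@s["t"]).round(3))
E
```

```text
pics
{'time_s': 0.0, 'joint_pos': array([-1.45829028e+00,  1.81536295e-01,  1.60798048e+00, -7.68241632e-06,
        1.35379018e+00, -2.06341324e-01]), 'joint_vel': array([-0.00147003, -0.00237952, -0.00037811, -0.00085297,  0.00113877,
        0.00026973]), 'tau': array([-3.44610442e-05, -4.33865047e+01, -3.41844785e+01,  7.02609890e-02,
        3.85710387e-02, -1.09596276e-04]), 'tcp_pos': array([ 0.1801783 , -0.54548992,  0.23782611]), 'orientation': array([-3.13991318e+00, -3.43885506e-04,  3.18848742e-01]), 'wrist_force': array([ 0.21618912, -0.85387486, -0.07103713]), 'wrist_torque': array([0.00715578, 0.03073118, 0.00560906]), 'grip_width': 0.08820165416456603}
scene {'fx': 493.0429, 'fy': 493.0429, 'cx': 262.1616, 'cy': 190.8881, 'D': [-0.1436, 0.0, 0.0, 0.0, 0.0], 'R': [[0.993, -0.1179, 0.0117], [-0.0978, -0.871, -0.4814], [0.067, 0.4769, -0.8764]], 't': [-0.4909, 0.1339, 1.6525]} [ 0.39  -0.729  1.519]
top {'fx': 491.8727, 'fy': 491.8727, 'cx': 256.0961, 'cy': 184.7642, 'D': [-0.2062, 0.0, 0.0, 0.0, 0.0], 'R': [[-0.0227, -0.9995, -0.0233], [-0.9832, 0.0265, -0.1804], [0.1809, 0.0189, -0.9833]], 't': [0.0284, 0.4907, 1.6419]} [ 0.186 -0.016  1.704]
wrist {'fx': 280.8843, 'fy': 280.8843, 'cx': 262.2345, 'cy': 189.8213, 'D': [-0.0646, 0.0, 0.0, 0.0, 0.0], 'R': [[0.3147, -0.9492, -0.0016], [-0.9152, -0.3039, 0.2648], [-0.2518, -0.0819, -0.9643]], 't': [-0.5735, -0.0377, 0.3892]} [ 0.244 -0.524  0.384]
```

View pics/scene0.png

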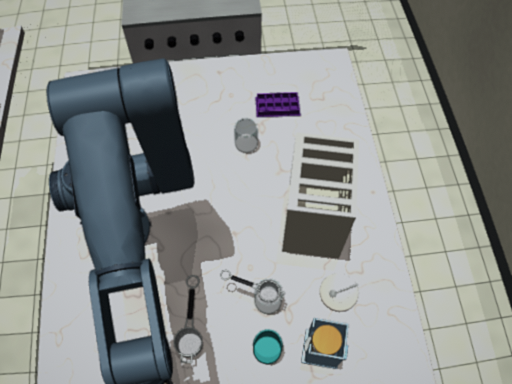

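View pics/top0.png

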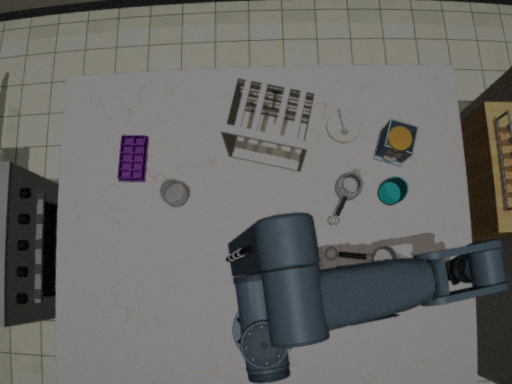

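```bash
python3 - <<'E'
import cv2,numpy as np
t=cv2.imread("pics/top0.png");s=cv2.imread("pics/scene0.png")
f=lambda im,x,y,w,h:cv2.resize(im[y:y+h,x:x+w],None,fx=4,fy=4,interpolation=cv2.INTER_CUBIC)
a=np.hstack([f(t,210,70,110,110),f(t,315,160,80,110)])
b=np.hstack([f(s,210,260,90,40)])
c=f(s,270,130,100,40)
b=np.hstack([f(s,212,262,90,40),f(s,270,170,100,40)])
a=a[:440];cv2.imwrite("pics/c1.png",np.vstack([a,b]))
E
```

```text
(no output)
```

View pics/c1.png

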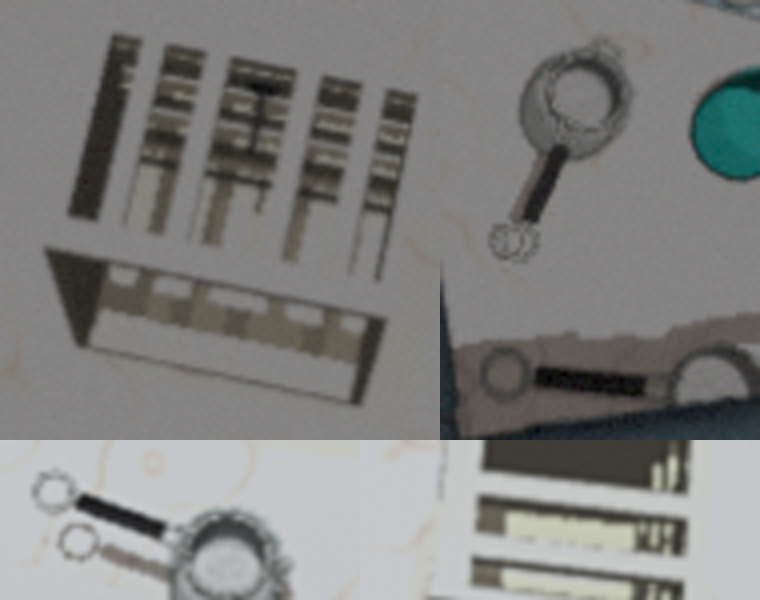

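```bash
cat > h.py <<'E'
import numpy as np,cv2,json
from rig import *
def cal(n,save=None):
    s=snapshot(n)
    if save: cv2.imwrite(save,s["frame"][:,:,::-1].copy())
    return s
def ray(s,u,v):
    K=np.array([[s["fx"],0,s["cx"]],[0,s["fy"],s["cy"]],[0,0,1.]])
    p=cv2.undistortPoints(np.array([[[u,v]]],float),K,np.array(s["D"],float))[0,0]
    R=np.array(s["R"]);d=R.T@[p[0],p[1],1];return -R.T@np.array(s["t"]),d/np.linalg.norm(d)
def onz(s,u,v,z):
    c,d=ray(s,u,v);return (c+d*(z-c[2])/d[2]).round(4)
def tri(*obs):
    A=np.zeros((3,3));b=np.zeros(3)
    for s,u,v in obs:
        c,d=ray(s,u,v);P=np.eye(3)-np.outer(d,d);A+=P;b+=P@c
    x=np.linalg.solve(A,b);return x.round(4),[round(float(np.linalg.norm((np.eye(3)-np.outer(d,d))@(x-c)))*1000,1) for c,d in (ray(*o) for o in obs)]
def proj(s,X):
    K=np.array([[s["fx"],0,s["cx"]],[0,s["fy"],s["cy"]],[0,0,1.]]);R=np.array(s["R"])
    return cv2.projectPoints(np.array([X],float),cv2.Rodrigues(R)[0],np.array(s["t"],float),K,np.array(s["D"],float))[0][0,0].round(1)
E
python3 - <<'E'
from h import *
t=cal("top");s=cal("scene")
g=cv2.cvtColor(t["frame"],cv2.COLOR_RGB2GRAY)
def blob(c,x,y,w,h):
    m=(c["frame"][y:y+h,x:x+w].max(2)<60).astype(np.uint8)
    n,l,st,ce=cv2.connectedComponentsWithStats(m)
    k=1+np.argmax(st[1:,4]);r=cv2.minAreaRect(np.argwhere(l==k)[:,::-1].astype(np.float32));return ce[k]+[x,y],st[k],r
bt=blob(t,328,190,25,32);bs=blob(s,222,270,35,30);print(bt,bs)
print("grip",tri((t,*bt[0]),(s,*bs[0])))
print("ring",tri((t,335,220.5),(s,225.5,274.75)),onz(t,335,220.5,.112),onz(s,225.5,274.75,.112))
print("grip .112",onz(t,*bt[0],.112),onz(s,*bs[0],.112))
print("bowl",onz(t,349.5,185,.11),onz(s,268,295,.11))
for p in((221.2,131.8),(306.5,150)):print("lip",onz(t,*p,.3),onz(t,*p,.313))
for p in((230.5,156.8),(300.5,171)):print("flo",onz(t,*p,0),onz(t,*p,.012))
print("jarb",onz(t,175,193,.0))
E
```

```text
(array([340.85185185, 205.28395062]), array([ 8,  6, 11, 20, 81], dtype=int32), ((12.753650665283203, 15.38503646850586), (4.108030319213867, 19.754793167114258), 25.016895294189453)) (array([241.828125, 280.59375 ]), array([10,  6, 21, 10, 64], dtype=int32), ((19.781021118164062, 10.602190017700195), (21.52981185913086, 2.819380283355713), 19.983104705810547))
grip (array([ 0.402 , -0.2605,  0.1161]), [0.6, 0.6])
ring (array([ 0.354 , -0.2382,  0.1183]), [1.0, 1.0]) [ 0.3537 -0.2393  0.112 ] [ 0.3548 -0.2357  0.112 ]
grip .112 [ 0.4031 -0.261   0.112 ] [ 0.4015 -0.2593  0.112 ]
bowl [ 0.4702 -0.2937  0.11  ] [ 0.4734 -0.3115  0.11  ]
lip [0.6073 0.1115 0.3   ] [0.6034 0.1104 0.313 ]
lip [ 0.5443 -0.1393  0.3   ] [ 0.541  -0.1382  0.313 ]
flo [0.6034 0.1061 0.    ] [0.6005 0.1052 0.012 ]
flo [ 0.5448 -0.1412  0.    ] [ 0.5423 -0.1403  0.012 ]
jarb [0.4776 0.3053 0.    ]
```

Emit:
arm_command(
  series=[
    [[0,1,-0.5,0],[0,1,0,0],[0,1,0,0],[0,1,0,0],[0,1,0,0],[0,1,0,0],[0,1,0,0],[0,1,0,0],[0,1,0,0],[0,1,0,0],[0,1,0,0],[0,1,0,0]],
  ],
)

```text
time_s: 1.45
tcp_pos: [0.295, -0.8937, 0.2323]
orientation: [3.052, -0.0, 0.319]
wrist_force: [-0.9, -0.1, 0.9]
grip_width: 0.0882
```

Emit:
arm_command(
  series=[
    [[0,1,0,0],[0,1,0,0],[0,1,0,0],[0,1,0,0],[0,1,0,0],[0,1,0,0]],
  ],
)

```text
time_s: 2.05
tcp_pos: [0.3113, -0.9435, 0.2274]
orientation: [2.892, 0.0, 0.319]
wrist_force: [0.8, 0.4, 0.7]
grip_width: 0.0882
```

Emit:
arm_command(
  series=[
    [[0,-0.5,0,0],[0,-0.5,0,0],[0,-0.5,0,0]],
  ],
)

```text
time_s: 2.35
tcp_pos: [0.2928, -0.8873, 0.2127]
orientation: [2.892, 0.0, 0.319]
wrist_force: [-0.0, -1.1, -0.7]
grip_width: 0.0883
```

Emit:
arm_command(
  series=[
    [[0,-1,-0.4,0],[0,-1,-0.4,0],[0,-1,-0.4,0],[0,-1,-0.3,0],[0,-1,-0.25,0],[0,-1,-0.25,0],[0,-1,-0.25,0],[0,-1,-0.25,0],[0,-1,-0.25,0],[0,-1,-0.25,0],[0,-1,-0.25,0],[0,-1,-0.25,0]],
  ],
)

```text
time_s: 3.55
tcp_pos: [0.136, -0.4122, 0.2313]
orientation: [2.891, 0.001, 0.319]
wrist_force: [-1.2, -0.5, 1.5]
grip_width: 0.088
```

Emit:
arm_command(
  series=[
    [[0,-1,-0.25,0],[0,-1,-0.25,0],[0,-1,-0.25,0],[0,-1,-0.25,0]],
  ],
)

```text
time_s: 3.95
tcp_pos: [0.0897, -0.2695, 0.2278]
orientation: [2.909, -0.002, 0.32]
wrist_force: [10.9, 12.0, 18.2]
grip_width: 0.0881
```

```bash
python3 - <<'E'
from h import *
s=read_state();print(s['joint_pos'].round(3),s['wrist_force'].round(1),s['tcp_pos'].round(3),s['orientation'].round(3))
E
```

```text
[-1.841 -0.895  2.41   0.132  1.435 -0.596] [10.9 12.  18.2] [ 0.09  -0.27   0.228] [ 2.909e+00 -2.000e-03  3.200e-01]
```

Emit:
arm_command(
  series=[
    [[0,0,0,0]],
  ],
)

```text
time_s: 4.05
tcp_pos: [0.0889, -0.2696, 0.2265]
orientation: [2.91, -0.003, 0.316]
wrist_force: [-0.2, -1.0, 0.6]
grip_width: 0.0879
```

```bash
cat >> h.py <<'E'
from scipy.spatial.transform import Rotation as Ro
def pose():
    s=read_state();return s["tcp_pos"],Ro.from_euler("xyz",s["orientation"]).as_matrix()
def plan(p,R,to,dyaw=0.,step=.038,n=None,show=True):
    """rows to bring TCP p,R to 'to' with a turn about tool z; prints rows"""
    d=np.array(to)-p
    n=n or int(max(1,np.ceil(np.linalg.norm(d)/step),np.ceil(abs(dyaw)/.1)))
    rows=[]
    for i in range(n):
        r=R.T@d/n/.04; rows.append([round(float(v),2) for v in r]+[round(dyaw/n/.1,3)])
        R=R@Ro.from_rotvec([0,0,dyaw/n]).as_matrix()
    if show:
        if dyaw==0: print(n,"x",rows[0],"->",np.round(to,3).tolist())
        else: print(n,json.dumps(rows))
    return np.array(to),R
E
python3 - <<'E'
from h import *
p,R=pose();print(p.round(3),R[:,2].round(3))
for w in((.3,-.2,.33),(.4,0,.35),(.3,.35,.35),(.02,.6,.3),(.02,.95,.3)):p,R=plan(p,R,w)
E
```

```text
[ 0.089 -0.27   0.226] [ 0.074 -0.217 -0.973]
7 x [0.79, 0.08, -0.36, 0.0] -> [0.3, -0.2, 0.33]
6 x [0.66, -0.63, -0.23, 0.0] -> [0.4, 0.0, 0.35]
10 x [0.03, -0.89, -0.21, 0.0] -> [0.3, 0.35, 0.35]
10 x [-0.47, -0.82, -0.07, 0.0] -> [0.02, 0.6, 0.3]
10 x [0.27, -0.81, -0.19, 0.0] -> [0.02, 0.95, 0.3]
```

Emit:
arm_command(
  series=[
    [[0.79,0.08,-0.36,0],[0.79,0.08,-0.36,0],[0.79,0.08,-0.36,0],[0.79,0.08,-0.36,0],[0.79,0.08,-0.36,0],[0.79,0.08,-0.36,0],[0.79,0.08,-0.36,0],[0.66,-0.63,-0.23,0],[0.66,-0.63,-0.23,0],[0.66,-0.63,-0.23,0],[0.66,-0.63,-0.23,0],[0.66,-0.63,-0.23,0]],
  ],
)

```text
time_s: 5.25
tcp_pos: [0.3846, -0.0301, 0.3495]
orientation: [2.902, -0.007, 0.32]
wrist_force: [1.9, -0.0, 0.8]
grip_width: 0.0883
```

Emit:
arm_command(
  series=[
    [[0.66,-0.63,-0.23,0],[0.03,-0.89,-0.21,0],[0.03,-0.89,-0.21,0],[0.03,-0.89,-0.21,0],[0.03,-0.89,-0.21,0],[0.03,-0.89,-0.21,0],[0.03,-0.89,-0.21,0],[0.03,-0.89,-0.21,0],[0.03,-0.89,-0.21,0],[0.03,-0.89,-0.21,0],[0.03,-0.89,-0.21,0],[-0.47,-0.82,-0.07,0]],
  ],
)

```text
time_s: 6.45
tcp_pos: [0.2687, 0.3813, 0.3456]
orientation: [2.91, -0.007, 0.319]
wrist_force: [0.4, -0.3, -0.5]
grip_width: 0.088
```

Emit:
arm_command(
  series=[
    [[-0.47,-0.82,-0.07,0],[-0.47,-0.82,-0.07,0],[-0.47,-0.82,-0.07,0],[-0.47,-0.82,-0.07,0],[-0.47,-0.82,-0.07,0],[-0.47,-0.82,-0.07,0],[-0.47,-0.82,-0.07,0],[-0.47,-0.82,-0.07,0],[-0.47,-0.82,-0.07,0],[0.27,-0.81,-0.19,0],[0.27,-0.81,-0.19,0],[0.27,-0.81,-0.19,0]],
  ],
)

```text
time_s: 7.65
tcp_pos: [0.0133, 0.7107, 0.3003]
orientation: [2.912, -0.003, 0.32]
wrist_force: [-0.1, 0.3, 0.6]
grip_width: 0.0881
```

Emit:
arm_command(
  series=[
    [[0.27,-0.81,-0.19,0],[0.27,-0.81,-0.19,0],[0.27,-0.81,-0.19,0],[0.27,-0.81,-0.19,0],[0.27,-0.81,-0.19,0],[0.27,-0.81,-0.19,0],[0.27,-0.81,-0.19,0],[0.27,-0.81,-0.19,0]],
  ],
)

```text
time_s: 8.45
tcp_pos: [0.0141, 0.8662, 0.2689]
orientation: [3.001, -0.034, 0.325]
wrist_force: [0.2, 0.8, 0.2]
grip_width: 0.0884
```

Emit:
arm_command(
  series=[
    [[0.27,-0.81,-0.19,0],[0.27,-0.81,-0.19,0],[0.27,-0.81,-0.19,0],[0.27,-0.81,-0.19,0]],
  ],
)

```text
time_s: 8.85
tcp_pos: [0.0135, 0.8961, 0.2526]
orientation: [3.08, -0.061, 0.328]
wrist_force: [0.7, -0.2, 1.1]
grip_width: 0.0879
```

```bash
python3 - <<'E'
from h import *
p,R=pose();print(p.round(3),R[:,2].round(3))
E
```

```text
[0.013 0.896 0.253] [ 0.077 -0.039 -0.996]
```

```bash
python3 - <<'E'
from h import *
p,R=pose()
h=np.array([-.048,.0222,0]);h/=np.linalg.norm(h);yw=np.array([h[1],-h[0],0])  # perpendicular
z=R[:,2];best=None
for sg in(1,-1):
    yt=np.cross(z,h)*sg; a=np.arctan2(np.dot(np.cross(R[:,1],yt),z),np.dot(R[:,1],yt));print("dyaw",a)
    if best is None or abs(a)<abs(best):best=a
for w in((.25,.5,.35),(.42,.1,.36)):p,R=plan(p,R,w)
p,R=plan(p,R,np.array([.402,-.2605,.095])-z*.11,best)
print(R[:,1].round(3),R[:,0].round(3))
E
```

```text
dyaw -2.382625757527368
dyaw 0.7589668960624252
13 x [0.2, 0.88, -0.12, 0.0] -> [0.25, 0.5, 0.35]
12 x [0.07, 0.9, 0.04, 0.0] -> [0.42, 0.1, 0.36]
11 [[-0.34, 0.73, 0.38, 0.69], [-0.29, 0.75, 0.38, 0.69], [-0.24, 0.77, 0.38, 0.69], [-0.18, 0.78, 0.38, 0.69], [-0.13, 0.79, 0.38, 0.69], [-0.07, 0.8, 0.38, 0.69], [-0.02, 0.8, 0.38, 0.69], [0.04, 0.8, 0.38, 0.69], [0.09, 0.8, 0.38, 0.69], [0.15, 0.79, 0.38, 0.69], [0.2, 0.77, 0.38, 0.69]]
[-0.42  -0.908  0.002] [ 0.904 -0.418  0.086]
```

Emit:
arm_command(
  series=[
    [[0.2,0.88,-0.12,0],[0.2,0.88,-0.12,0],[0.2,0.88,-0.12,0],[0.2,0.88,-0.12,0],[0.2,0.88,-0.12,0],[0.2,0.88,-0.12,0],[0.2,0.88,-0.12,0],[0.2,0.88,-0.12,0],[0.2,0.88,-0.12,0],[0.2,0.88,-0.12,0],[0.2,0.88,-0.12,0],[0.2,0.88,-0.12,0]],
  ],
)

```text
time_s: 10.05
tcp_pos: [0.2351, 0.5287, 0.3443]
orientation: [3.08, -0.063, 0.328]
wrist_force: [0.5, -0.3, 0.2]
grip_width: 0.0881
```

Emit:
arm_command(
  series=[
    [[0.2,0.88,-0.12,0],[0.07,0.9,0.04,0],[0.07,0.9,0.04,0],[0.07,0.9,0.04,0],[0.07,0.9,0.04,0],[0.07,0.9,0.04,0],[0.07,0.9,0.04,0],[0.07,0.9,0.04,0],[0.07,0.9,0.04,0],[0.07,0.9,0.04,0],[0.07,0.9,0.04,0],[0.07,0.9,0.04,0]],
  ],
)

```text
time_s: 11.25
tcp_pos: [0.4101, 0.1316, 0.3616]
orientation: [3.076, -0.065, 0.328]
wrist_force: [0.5, 0.3, 0.1]
grip_width: 0.0878
```

Emit:
arm_command(
  series=[
    [[0.07,0.9,0.04,0],[-0.34,0.73,0.38,0.69],[-0.29,0.75,0.38,0.69],[-0.24,0.77,0.38,0.69],[-0.18,0.78,0.38,0.69],[-0.13,0.79,0.38,0.69],[-0.07,0.8,0.38,0.69],[-0.02,0.8,0.38,0.69],[0.04,0.8,0.38,0.69],[0.09,0.8,0.38,0.69],[0.15,0.79,0.38,0.69],[0.2,0.77,0.38,0.69]],
  ],
)

```text
time_s: 12.45
tcp_pos: [0.3972, -0.2608, 0.2068]
orientation: [3.135, -0.092, -0.436]
wrist_force: [0.2, 0.2, 0.1]
grip_width: 0.0885
```

Emit:
arm_command(
  series=[
    [[0,0,0,0]],
  ],
)

```text
time_s: 12.55
tcp_pos: [0.3962, -0.2617, 0.2053]
orientation: [3.135, -0.089, -0.438]
wrist_force: [0.1, -0.2, -0.2]
grip_width: 0.0883
```

```bash
python3 - <<'E'
from h import *
w=cal("wrist","pics/w1.png");p,R=pose();print(p.round(4),R.round(3).tolist(),read_state()["joint_pos"].round(2))
print(proj(w,[.402,-.2605,.115]),proj(w,[.354,-.2382,.115]),proj(w,[.479,-.296,.11]))
E
```

```text
[ 0.3965 -0.26    0.2059] [[0.903, -0.422, 0.078], [-0.42, -0.906, -0.043], [0.089, 0.006, -0.996]] [-0.85 -0.08  1.95  0.03  1.19  1.14]
[257.7 195.5] [258.  252.1] [256.9  96.5]
```

View pics/w1.png

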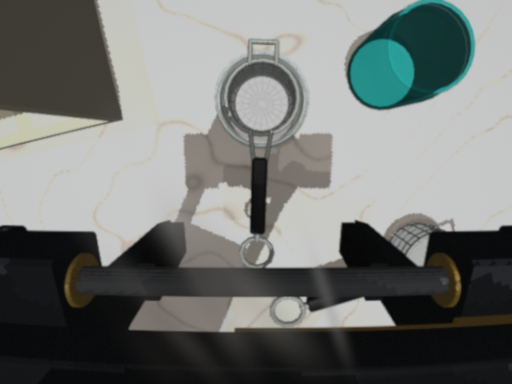

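Emit:
arm_command(
  series=[
    [[0,0,0.8,0.1],[0,0,0.8,0.1],[0,0,0.7,0],[0,0,0.5,0],[0,0,0,0]],
  ],
)

```text
time_s: 13.1
tcp_pos: [0.4048, -0.261, 0.0927]
orientation: [3.139, -0.085, -0.451]
wrist_force: [-0.8, -0.2, -0.8]
grip_width: 0.0877
```

Emit:
arm_command(
  series=[
    [[0,0,0,0],[0,0,0,0],[0,0,0,0],[0,0,0,0],[0,0,0,0]],
  ],
  hand=0,
)

```text
time_s: 13.6
tcp_pos: [0.4052, -0.2629, 0.0946]
orientation: [3.137, -0.089, -0.453]
wrist_force: [0.5, 0.0, -0.3]
grip_width: 0.0505
```

Emit:
arm_command(
  series=[
    [[0,0,0,0],[0,0,0,0]],
  ],
)

```text
time_s: 13.8
tcp_pos: [0.405, -0.2627, 0.094]
orientation: [3.138, -0.088, -0.453]
wrist_force: [-0.0, 0.3, 0.2]
grip_width: 0.0344
```

Emit:
arm_command(
  series=[
    [[0,0,0,0],[0,0,0,0],[0,0,0,0],[0,0,0,0]],
  ],
)

```text
time_s: 14.2
tcp_pos: [0.405, -0.2626, 0.0939]
orientation: [3.138, -0.088, -0.453]
wrist_force: [0.1, 0.9, 0.1]
grip_width: 0.0131
```

Emit:
arm_command(
  series=[
    [[0.02,0,-0.2,0],[0.04,0,-0.5,0],[0.07,0,-0.8,0],[0.05,0,-0.5,0],[0,0,0,0]],
  ],
)

```text
time_s: 14.7
tcp_pos: [0.4068, -0.2641, 0.1778]
orientation: [3.135, -0.094, -0.453]
wrist_force: [0.2, -0.7, -0.8]
grip_width: 0.0134
```

```bash
python3 - <<'E'
from h import *
w=cal("wrist");s=cal("scene");t=cal("top");p,R=pose();print(p.round(4),read_state()["grip_width"])
c=lambda im,x,y,ww,h,f:cv2.resize(im[y:y+h,x:x+ww,::-1],None,fx=f,fy=f)
a=cv2.resize(w["frame"][:,:,::-1],(400,300))
b=c(s["frame"],200,240,133,100,3); b=b[:300,:399]; b=np.pad(b,((0,0),(0,1),(0,0)))
d=c(t["frame"],300,120,133,100,3)[:300,:399]
cv2.imwrite("pics/lift.png",np.vstack([np.hstack([a,b]),np.hstack([np.pad(d,((0,0),(0,1),(0,0))),np.zeros((300,400,3),np.uint8)])]))
E
```

```text
[ 0.4047 -0.2619  0.1733] 0.01313693968214762
```

View pics/lift.png

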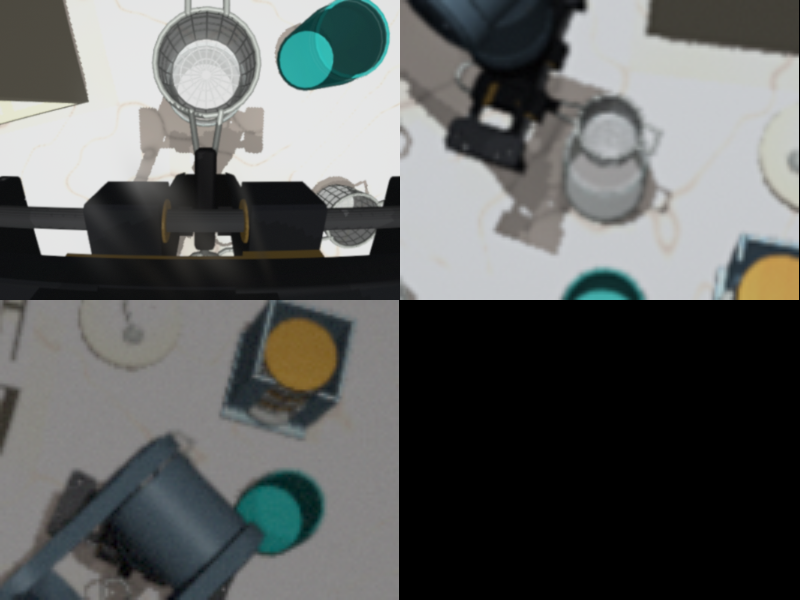

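```bash
python3 - <<'E'
from h import *
p,R=pose()
for w in((.363,.085,.17),(.363,.085,.045),(.363,.085,.026)):p,R=plan(p,R,w,step=.036)
E
```

```text
10 x [-0.47, -0.73, -0.03, 0.0] -> [0.363, 0.085, 0.17]
4 x [-0.07, -0.0, 0.78, 0.0] -> [0.363, 0.085, 0.045]
1 x [-0.04, -0.0, 0.47, 0.0] -> [0.363, 0.085, 0.026]
```

Emit:
arm_command(
  series=[
    [[-0.47,-0.73,-0.03,0],[-0.47,-0.73,-0.03,0],[-0.47,-0.73,-0.03,0],[-0.47,-0.73,-0.03,0],[-0.47,-0.73,-0.03,0],[-0.47,-0.73,-0.03,0],[-0.47,-0.73,-0.03,0],[-0.47,-0.73,-0.03,0],[-0.47,-0.73,-0.03,0],[-0.47,-0.73,-0.03,0],[0,0,0,0]],
  ],
)

```text
time_s: 15.95
tcp_pos: [0.3616, 0.0857, 0.1669]
orientation: [3.137, -0.084, -0.448]
wrist_force: [0.3, -0.7, -0.9]
grip_width: 0.0134
```

Emit:
arm_command(
  series=[
    [[-0.07,0,0.78,0],[-0.07,0,0.78,0],[-0.07,0,0.78,0],[-0.05,0,0.6,0],[-0.02,0,0.25,0],[0,0,0,0]],
  ],
)

```text
time_s: 16.55
tcp_pos: [0.3611, 0.0814, 0.0382]
orientation: [3.135, -0.082, -0.454]
wrist_force: [0.3, 1.0, -1.3]
grip_width: 0.0133
```

Emit:
arm_command(
  series=[
    [[0,0,0.15,0],[0,0,0,0]],
  ],
)

```text
time_s: 16.75
tcp_pos: [0.3641, 0.0815, 0.0344]
orientation: [3.138, -0.088, -0.453]
wrist_force: [-0.3, 0.2, -1.2]
grip_width: 0.0132
```

Emit:
arm_command(
  series=[
    [[0,0,0.12,0],[0,0,0.06,0],[0,0,0,0]],
  ],
)

```text
time_s: 17.05
tcp_pos: [0.3646, 0.0815, 0.0274]
orientation: [3.138, -0.088, -0.453]
wrist_force: [0.7, 0.3, -1.1]
grip_width: 0.0133
```

```bash
python3 - <<'E'
from h import *
w=cal("wrist");s=cal("scene");p,R=pose();print(p.round(4),read_state()["grip_width"])
c=lambda im,x,y,ww,h,f:cv2.resize(im[y:y+h,x:x+ww,::-1],None,fx=f,fy=f)
a=cv2.resize(w["frame"][:,:,::-1],(400,300))
u,v=proj(s,[.42,.05,.03]).astype(int);print(u,v)
b=c(s["frame"],u-50,v-50,100,75,4)
cv2.imwrite("pics/place.png",np.hstack([a,b]))
E
```

```text
[0.3647 0.0816 0.0275] 0.012994025828511776
238 201
```

View pics/place.png

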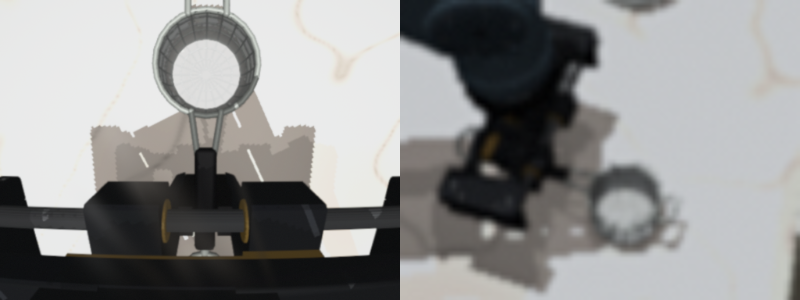

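Emit:
arm_command(
  series=[
    [[0,0,0.06,0],[0,0,0,0]],
  ],
)

```text
time_s: 17.35
tcp_pos: [0.3648, 0.0814, 0.0249]
orientation: [3.138, -0.088, -0.453]
wrist_force: [-0.5, -0.5, -1.1]
grip_width: 0.0135
```

Emit:
arm_command(
  series=[
    [[0,0,0.05,0],[0,0,0,0]],
  ],
)

```text
time_s: 17.55
tcp_pos: [0.3651, 0.0813, 0.023]
orientation: [3.138, -0.088, -0.453]
wrist_force: [-0.9, 0.6, 3.0]
grip_width: 0.0132
```

Emit:
arm_command(
  series=[
    [[0,0,0,0],[0,0,0,0],[0,0,0,0],[0.05,0,-0.5,0],[0.07,0,-0.8,0],[0.07,0,-0.9,0],[0.07,0,-0.9,0],[0,0,-0.5,0],[0,0,0,0]],
  ],
  hand=1,
)

```text
time_s: 18.45
tcp_pos: [0.3653, 0.0828, 0.1705]
orientation: [3.14, -0.094, -0.453]
wrist_force: [0.1, -0.1, 0.4]
grip_width: 0.0831
```

```bash
python3 - <<'E'
from h import *
w=cal("wrist","pics/w2.png");p,R=pose();print(p.round(4),R[:,2].round(3))
for q in([.440,.0448,.044],[.3636,.082,.042],[.440-.899*.138,.0448+.138*.438,.042]):print(proj(w,q))
E
```

```text
[0.3641 0.0828 0.1685] [ 0.081 -0.042 -0.996]
[263.8 108.2]
[263.6 194.5]
[263.4 243.9]
```

View pics/w2.png

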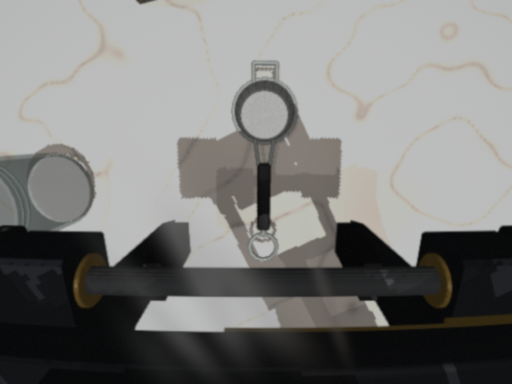

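```bash
python3 - <<'E'
from h import *
p,R=pose();z=R[:,2]
g=np.array([.4402,.0447,.010])
p,R=plan(p,R,g-z*.07,n=4);p,R=plan(p,R,g,n=3)
print(R[:,1].round(3))
E
```

```text
4 x [0.44, 0.0, 0.6, 0.0] -> [0.435, 0.048, 0.08]
3 x [0.0, -0.0, 0.58, 0.0] -> [0.44, 0.045, 0.01]
[-0.438 -0.899  0.002]
```

Emit:
arm_command(
  series=[
    [[0.44,0,0.6,0],[0.44,0,0.6,0],[0.44,0,0.6,0],[0.44,0,0.6,0],[0,0,0.7,0],[0,0,0.6,0],[0,0,0.3,0],[0,0,0,0]],
  ],
)

```text
time_s: 19.3
tcp_pos: [0.4352, 0.0457, 0.0108]
orientation: [3.136, -0.081, -0.453]
wrist_force: [-0.2, 0.2, -0.1]
grip_width: 0.0881
```

Emit:
arm_command(
  series=[
    [[0,0,0.1,0],[0,0,0,0]],
  ],
)

```text
time_s: 19.5
tcp_pos: [0.4387, 0.0453, 0.01]
orientation: [3.138, -0.087, -0.453]
wrist_force: [-0.0, -0.3, -0.9]
grip_width: 0.0881
```

Emit:
arm_command(
  series=[
    [[0.04,0,0,0],[0,0,0,0],[0,0,0,0],[0,0,0,0],[0,0,0,0],[0,0,0,0]],
  ],
  hand=0,
)

```text
time_s: 20.1
tcp_pos: [0.4407, 0.0445, 0.0108]
orientation: [3.138, -0.089, -0.453]
wrist_force: [-1.5, 0.4, 6.3]
grip_width: 0.0604
```

```bash
python3 - <<'E'
from h import *
s=read_state();p,R=pose();z=R[:,2];print(p.round(4),R.round(3).tolist(),s["grip_width"],s["joint_pos"].round(2))
r=np.array([-.899,.438,0])
from scipy.optimize import brentq
f=lambda a:(lambda v:np.angle(np.exp(1j*(np.arctan2(v[1],v[0])+.242))))(Ro.from_rotvec(z*a).apply(r))
for br in((-3.9,-2.9),):
    a=brentq(f,*br);v=Ro.from_rotvec(z*a);print(a,v.apply(r).round(3),v.apply([0,0,1]).round(3))
q,Rq=plan(p,R,(.44,.045,.40),a*11/34,n=11)
q,Rq=plan(q,Rq,(.62,-.10,.50),a*12/34,n=12)
q,Rq=plan(q,Rq,(.68,-.165,.50),a*11/34,n=11)
q,Rq=plan(q,Rq,(.98,-.245,.50),0)
E
```

```text
[0.4407 0.0445 0.0108] [[0.896, -0.438, 0.078], [-0.436, -0.899, -0.042], [0.088, 0.004, -0.996]] 0.06040764216281991 [-0.15  0.22  2.13 -0.05  0.72  1.91]
-3.3499097706527183 [ 0.956 -0.236  0.174] [-0.162  0.066  0.985]
11 [[0.08, 0.0, -0.88, -0.985], [0.08, 0.01, -0.88, -0.985], [0.07, 0.02, -0.88, -0.985], [0.07, 0.02, -0.88, -0.985], [0.07, 0.03, -0.88, -0.985], [0.07, 0.04, -0.88, -0.985], [0.06, 0.04, -0.88, -0.985], [0.06, 0.05, -0.88, -0.985], [0.05, 0.06, -0.88, -0.985], [0.05, 0.06, -0.88, -0.985], [0.04, 0.07, -0.88, -0.985]]
12 [[0.13, 0.48, -0.17, -0.985], [0.08, 0.49, -0.17, -0.985], [0.04, 0.5, -0.17, -0.985], [-0.01, 0.5, -0.17, -0.985], [-0.06, 0.49, -0.17, -0.985], [-0.11, 0.49, -0.17, -0.985], [-0.16, 0.47, -0.17, -0.985], [-0.2, 0.45, -0.17, -0.985], [-0.25, 0.43, -0.17, -0.985], [-0.29, 0.41, -0.17, -0.985], [-0.33, 0.38, -0.17, -0.985], [-0.36, 0.34, -0.17, -0.985]]
11 [[-0.18, 0.1, 0.02, -0.985], [-0.18, 0.08, 0.02, -0.985], [-0.19, 0.06, 0.02, -0.985], [-0.2, 0.04, 0.02, -0.985], [-0.2, 0.02, 0.02, -0.985], [-0.2, 0.0, 0.02, -0.985], [-0.2, -0.02, 0.02, -0.985], [-0.2, -0.04, 0.02, -0.985], [-0.19, -0.06, 0.02, -0.985], [-0.19, -0.08, 0.02, -0.985], [-0.18, -0.09, 0.02, -0.985]]
9 x [-0.86, -0.01, 0.07, 0.0] -> [0.98, -0.245, 0.5]
```

Emit:
arm_command(
  series=[
    [[0.01,0,-0.15,0],[0.04,0,-0.4,0],[0.07,0,-0.8,-0.5],[0.08,0.01,-0.88,-0.98],[0.07,0.02,-0.88,-0.98],[0.07,0.02,-0.88,-0.98],[0.07,0.03,-0.88,-0.98],[0.07,0.04,-0.88,-0.98],[0.06,0.05,-0.88,-0.98],[0.05,0.06,-0.88,-0.98],[0.05,0.06,-0.88,-0.98],[0.04,0.07,-0.88,-0.98]],
  ],
)

```text
time_s: 21.3
tcp_pos: [0.4385, 0.0429, 0.384]
orientation: [3.069, -0.049, 0.485]
wrist_force: [0.5, -0.1, -1.2]
grip_width: 0.0604
```

```bash
python3 - <<'E'
from h import *
s=read_state();w=cal("wrist","pics/w3.png");p,R=pose();print(p.round(4),R[:,2].round(3),s["grip_width"],s["joint_pos"].round(2))
E
```

```text
[0.4406 0.0426 0.3906] [ 0.087 -0.043 -0.995] 0.06044801812205295 [-0.15 -0.27  1.76 -0.03  1.57  0.93]
```

View pics/w3.png

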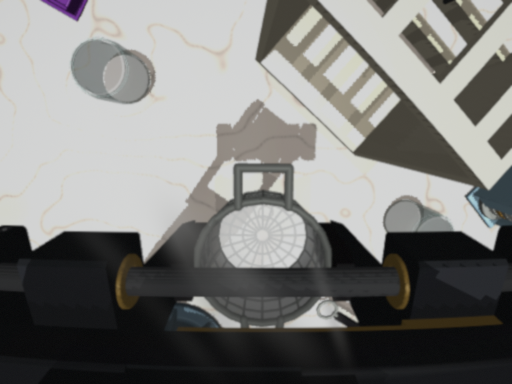

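```bash
python3 - <<'E'
from h import *
p,R=pose()
q,Rq=plan(p,R,(.62,-.10,.50),-1.2,n=12)
q,Rq=plan(q,Rq,(.68,-.165,.50),-1.2,n=12)
E
```

```text
12 [[0.2, 0.45, -0.18, -1.0], [0.16, 0.47, -0.18, -1.0], [0.11, 0.48, -0.18, -1.0], [0.06, 0.49, -0.18, -1.0], [0.01, 0.5, -0.18, -1.0], [-0.04, 0.5, -0.18, -1.0], [-0.09, 0.49, -0.18, -1.0], [-0.14, 0.48, -0.18, -1.0], [-0.18, 0.46, -0.18, -1.0], [-0.23, 0.44, -0.18, -1.0], [-0.27, 0.42, -0.18, -1.0], [-0.31, 0.39, -0.18, -1.0]]
12 [[-0.15, 0.11, 0.02, -1.0], [-0.16, 0.09, 0.02, -1.0], [-0.17, 0.08, 0.02, -1.0], [-0.17, 0.06, 0.02, -1.0], [-0.18, 0.04, 0.02, -1.0], [-0.18, 0.02, 0.02, -1.0], [-0.18, 0.0, 0.02, -1.0], [-0.18, -0.01, 0.02, -1.0], [-0.18, -0.03, 0.02, -1.0], [-0.18, -0.05, 0.02, -1.0], [-0.17, -0.07, 0.02, -1.0], [-0.16, -0.08, 0.02, -1.0]]
```

Emit:
arm_command(
  series=[
    [[0.2,0.45,-0.18,-1.0],[0.16,0.47,-0.18,-1.0],[0.11,0.48,-0.18,-1.0],[0.06,0.49,-0.18,-1.0],[0.01,0.5,-0.18,-1.0],[-0.04,0.5,-0.18,-1.0],[-0.09,0.49,-0.18,-1.0],[-0.14,0.48,-0.18,-1.0],[-0.18,0.46,-0.18,-1.0],[-0.23,0.44,-0.18,-1.0],[-0.27,0.42,-0.18,-1.0],[-0.31,0.39,-0.18,-1.0]],
  ],
)

```text
time_s: 22.55
tcp_pos: [0.6191, -0.1016, 0.4891]
orientation: [3.07, 0.05, 1.681]
wrist_force: [-0.1, -0.3, -0.7]
grip_width: 0.0603
```

Emit:
arm_command(
  series=[
    [[-0.15,0.11,0.02,-1.0],[-0.16,0.09,0.02,-1.0],[-0.17,0.08,0.02,-1.0],[-0.17,0.06,0.02,-1.0],[-0.18,0.04,0.02,-1.0],[-0.18,0.02,0.02,-1.0],[-0.18,0.0,0.02,-1.0],[-0.18,-0.01,0.02,-1.0],[-0.18,-0.03,0.02,-1.0],[-0.18,-0.05,0.02,-1.0],[-0.17,-0.07,0.02,-1.0],[-0.16,-0.08,0.02,-1.0]],
  ],
)

```text
time_s: 23.75
tcp_pos: [0.678, -0.1668, 0.4862]
orientation: [-3.121, 0.084, 2.884]
wrist_force: [-0.3, 0.1, -1.5]
grip_width: 0.0602
```

```bash
python3 - <<'E'
from h import *
s=read_state();p,R=pose();print(p.round(4),R.round(3).tolist(),s["grip_width"],s["joint_pos"].round(2))
q,Rq=plan(p,R,(.95,-.235,.50),0)
E
```

```text
[ 0.678  -0.1668  0.4862] [[-0.963, 0.257, 0.076], [0.254, 0.966, -0.041], [-0.084, -0.02, -0.996]] 0.06021653450359421 [-0.41  0.34  0.94 -0.01  1.78 -1.72]
8 x [-0.88, 0.01, 0.03, 0.0] -> [0.95, -0.235, 0.5]
```

Emit:
arm_command(
  series=[
    [[-0.88,0,0,0],[-0.88,0,0,0],[-0.88,0,0,0],[-0.88,0,0,0],[-0.88,0,0,0],[-0.88,0,0,0],[-0.88,0,0,0],[-0.88,0,0,0]],
  ],
)

```text
time_s: 24.55
tcp_pos: [0.853, -0.2157, 0.4569]
orientation: [-3.123, 0.171, 2.881]
wrist_force: [-0.3, 0.7, -1.1]
grip_width: 0.0603
```

```bash
python3 - <<'E'
from h import *
s=read_state();p,R=pose();print(p.round(4),R.round(3).tolist(),s["grip_width"],s["joint_pos"].round(2))
E
```

```text
[ 0.853  -0.2157  0.4569] [[-0.952, 0.261, 0.16], [0.254, 0.965, -0.062], [-0.17, -0.019, -0.985]] 0.06031703380868675 [-0.38  0.81  0.3   0.    1.85 -1.69]
```

Emit:
arm_command(
  series=[
    [[-0.9,0,-0.2,0],[-0.9,0,-0.2,0],[-0.9,0,-0.2,0],[-0.9,0,-0.2,0],[-0.9,0,-0.2,0],[-0.9,0,-0.2,0],[-0.9,0,-0.2,0],[-0.9,0,-0.2,0],[-0.9,0,-0.2,0],[-0.9,0,-0.2,0]],
  ],
)

```text
time_s: 25.55
tcp_pos: [0.9149, -0.2349, 0.492]
orientation: [-3.123, 0.413, 2.886]
wrist_force: [0.0, 0.2, -1.1]
grip_width: 0.0603
```

```bash
python3 - <<'E'
from h import *
s=read_state();p,R=pose();print(p.round(4),R.round(3).tolist(),s["grip_width"],s["joint_pos"].round(4))
E
```

```text
[ 0.9149 -0.2349  0.492 ] [[-0.886, 0.26, 0.384], [0.231, 0.966, -0.119], [-0.401, -0.017, -0.916]] 0.06026648407652847 [-0.3879  0.7991  0.2987  0.0349  1.6316 -1.6901]
```

Emit:
arm_command(
  series=[
    [[-0.9,0,-0.3,0],[-0.9,0,-0.3,0],[-0.9,0,-0.3,0],[-0.9,0,-0.3,0]],
  ],
)

```text
time_s: 25.95
tcp_pos: [0.9224, -0.237, 0.5383]
orientation: [-3.123, 0.511, 2.888]
wrist_force: [0.2, 0.6, -1.2]
grip_width: 0.0601
```

Emit:
arm_command(
  series=[
    [[0.9,0,0.2,0],[0.9,0,0.1,0],[0.9,0,0,0],[0.9,0,-0.2,0],[0.9,0,-0.4,0],[0.9,0,-0.4,0],[0.9,0,-0.4,0],[0.9,0,-0.4,0],[0.9,0,-0.4,0],[0.9,0,-0.4,0],[0,0,0,0]],
  ],
)

```text
time_s: 27.05
tcp_pos: [0.5779, -0.1455, 0.4483]
orientation: [-3.123, 0.51, 2.889]
wrist_force: [0.8, 0.4, -0.6]
grip_width: 0.0599
```

```bash
python3 - <<'E'
from h import *
s=read_state();p,R=pose();print(p.round(4),R.round(3).tolist(),s["grip_width"],s["joint_pos"].round(3))
# strainer frame rel. tool: at grasp
Rg=np.array([[0.896,-0.438,0.078],[-0.436,-0.899,-0.042],[0.088,0.004,-0.996]]);pg=np.array([.4407,.0445,.0108])
h=np.array([-.899,.438,0]);S=np.c_[h,np.cross([0,0,1],h),[0,0,1]];o=np.array([.4387,.0455,.021])
rel=Rg.T@S;ro=Rg.T@(o-pg)
np.savez("rel.npz",rel=rel,ro=ro)
Sn=R@rel;on=p+R@ro
ring=on+Sn@[.138,0,.021];print("strainer x",Sn[:,0].round(3),"y",Sn[:,1].round(3),"bowl",on.round(4),"ring",ring.round(4),"lug",(on+Sn@[-.047,0,.021]).round(3))
for n in("scene","top"):
    c=cal(n,f"pics/{n}3.png");u=proj(c,ring);print(n,u,"hooktip",proj(c,[.695,-.045,.265]))
E
```

```text
[ 0.5779 -0.1455  0.4483] [[-0.845, 0.259, 0.468], [0.218, 0.966, -0.141], [-0.488, -0.017, -0.873]] 0.05990659898386607 [-0.5   -0.214  1.661  0.108  1.195 -1.827]
strainer x [ 0.801 -0.205  0.563] y [ 0.261  0.965 -0.02 ] bowl [ 0.5742 -0.1443  0.458 ] ring [ 0.6734 -0.1692  0.5531] lug [ 0.525 -0.131  0.449]
scene [350.6 168.9] hooktip [332.8 183.3]
top [323.6  74.9] hooktip [272.8 106.3]
```

```bash
python3 - <<'E'
import cv2,numpy as np
t=cv2.imread("pics/top3.png");s=cv2.imread("pics/scene3.png")
f=lambda im,x,y,w,h,k:cv2.resize(im[y:y+h,x:x+w],(w*k,h*k),interpolation=cv2.INTER_CUBIC)
a=f(t,235,60,100,75,8)
b=f(s,290,140,80,60,5)
cv2.imwrite("pics/c3.png",a)
cv2.imwrite("pics/c3s.png",f(s,290,135,80,60,8))
E
```

```text
(no output)
```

View pics/c3.png

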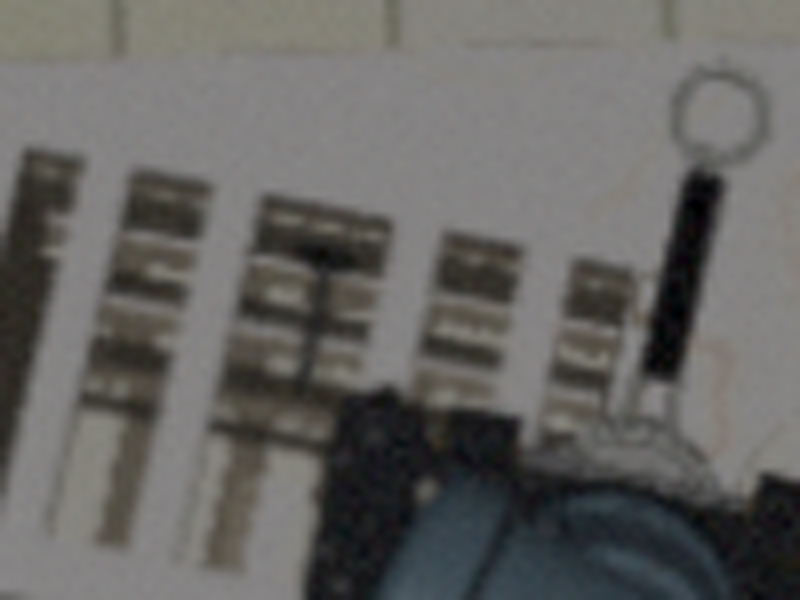

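View pics/c3s.png

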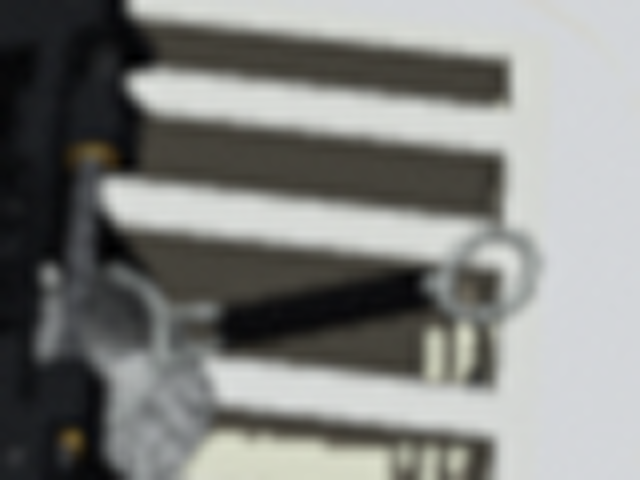

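```bash
cat > ins.py <<'E'
from h import *
d=np.load("rel.npz");yaw=-.243;cx=np.array([np.cos(yaw),np.sin(yaw),0]);cy=np.array([-cx[1],cx[0],0])
def cab(P,lip=np.array([.575,-.0155,0])):
    q=np.array(P)-lip;return np.round([q@cx*1000-95,q@cy*1000,q[2]*1000],1)
E
python3 - <<'E'
from ins import *
p,R=pose();t=cal("top");s=cal("scene")
m,e=tri((t,325,74.6),(s,351.3,169.3));Sn=R@d["rel"];fk=p+R@d["ro"]+Sn@[.138,0,.021]
off=m-fk;print("ring",m,e,"off",off.round(4)); np.save("off.npy",off)
tip=onz(t,273.2,107.2,.265);mount=onz(t,275.2,92,.25);print("tip",tip,cab(tip),"mount",cab(mount),"jarb",)
for name,rel in(("A",(-130,0,270)),("B",(0,0,270)),("C",(0,0,245))):
    tgt=np.array(tip)+cx*rel[0]/1000;tgt[2]=rel[2]/1000
    tcp=tgt-off-(fk-p); g=tcp-.019*R[:,2]
    b0=g-.045*R[:,2]-.0375*R[:,0];u=-R[:,2]
    xs=[cab(b0+u*(z-b0[2])/u[2]) for z in(.3,.313)]
    print(name,"ring",tgt.round(4),"tcp",tcp.round(4),"bodycorner",cab(b0),"at lip",xs[0][0],xs[1][0])
E
```

```text
ring [ 0.6734 -0.1725  0.5561] [0.4, 0.4] off [-0.0028 -0.0018  0.0018]
tip [ 0.692  -0.0462  0.265 ] [ 25.9  -1.6 265. ] mount [ 81.8   3.8 250. ] jarb
A ring [ 0.5658 -0.0149  0.27  ] tcp [0.4734 0.0106 0.1632] bodycorner [-198.5    2.1  237.4] at lip -233.7 -241.0
B ring [ 0.692  -0.0462  0.27  ] tcp [ 0.5996 -0.0207  0.1632] bodycorner [-68.5   2.1 237.4] at lip -103.7 -111.0
C ring [ 0.692  -0.0462  0.245 ] tcp [ 0.5996 -0.0207  0.1382] bodycorner [-68.5   2.1 212.4] at lip -117.8 -125.1
```

```bash
python3 - <<'E'
from ins import *
p,R=pose();off=np.load("off.npy");off=off
Sn=R@d["rel"];rv=R@d["ro"]+Sn@[.138,0,.021]+off
tip=np.array([.6915,-.046,0]);T=lambda x,z:tip+cx*x+[0,0,z]-rv
print((p+rv).round(4))
q,Rq=plan(p,R,[*T(-.165,.4)[:2],.40]);q,Rq=plan(q,Rq,T(-.165,.268));q,Rq=plan(q,Rq,T(-.03,.268),step=.025)
print(T(0,.268).round(4))
E
```

```text
[ 0.6746 -0.173   0.5553]
6 x [0.75, 0.52, -0.2, 0.0] -> [0.439, 0.019, 0.4]
7 x [0.42, 0.01, 0.74, 0.0] -> [0.439, 0.019, 0.161]
6 x [-0.49, 0.01, 0.27, 0.0] -> [0.57, -0.013, 0.161]
[ 0.5989 -0.0205  0.1614]
```

Emit:
arm_command(
  series=[
    [[0.75,0.52,-0.2,0],[0.75,0.52,-0.2,0],[0.75,0.52,-0.2,0],[0.75,0.52,-0.2,0],[0.75,0.52,-0.2,0],[0.75,0.52,-0.2,0],[0.42,0.01,0.74,0],[0.42,0.01,0.74,0],[0.42,0.01,0.74,0],[0.42,0.01,0.74,0],[0.42,0.01,0.74,0],[0.42,0.01,0.74,0]],
  ],
)

```text
time_s: 28.45
tcp_pos: [0.4381, 0.0191, 0.195]
orientation: [-3.123, 0.509, 2.888]
wrist_force: [0.2, -0.3, -1.3]
grip_width: 0.0605
```

Emit:
arm_command(
  series=[
    [[0.42,0.01,0.74,0],[0,0,0,0],[0,0,0,0]],
  ],
)

```text
time_s: 28.75
tcp_pos: [0.4375, 0.019, 0.1619]
orientation: [-3.123, 0.507, 2.888]
wrist_force: [0.4, 0.1, 0.1]
grip_width: 0.0604
```

```bash
python3 - <<'E'
from ins import *
p,R=pose();off=np.load("off.npy")
t=cal("top","pics/t4.png");s=cal("scene","pics/s4.png");rv=R@d["ro"]+R@d["rel"]@[.138,0,.021]+off
print(p.round(4),(p+rv).round(4),proj(t,p+rv),proj(s,p+rv),read_state()["grip_width"],read_state()["orientation"].round(3))
u,v=proj(t,p+rv).astype(int);f=t["frame"][v-30:v+30,u-40:u+40,::-1];
u,v=proj(s,p+rv).astype(int);g=s["frame"][v-30:v+30,u-40:u+40,::-1];
cv2.imwrite("pics/c4.png",cv2.resize(np.hstack([f,g]),None,fx=5,fy=5,interpolation=cv2.INTER_CUBIC));print(proj(t,p+rv).astype(int)-[40,30],(u-40,v-30))
E
```

```text
[0.4375 0.019  0.1619] [ 0.5304 -0.0067  0.2682] [261.7 158.3] [275.6 176.8] 0.0602496563292462 [-3.123  0.511  2.888]
[221 128] (np.int64(235), np.int64(146))
```

View pics/c4.png

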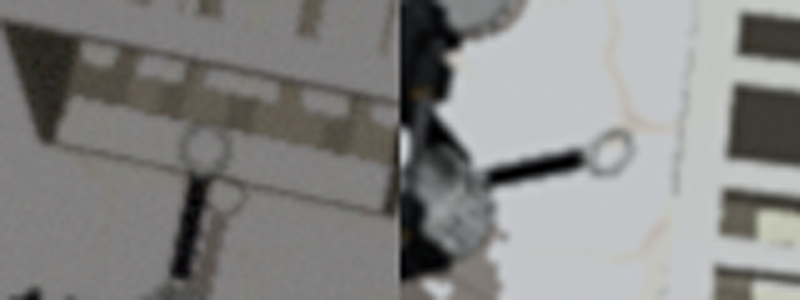

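```bash
python3 - <<'E'
from ins import *
p,R=pose();off=np.load("off.npy");t=cal("top");s=cal("scene");rv=R@d["ro"]+R@d["rel"]@[.138,0,.021]
m,e=tri((t,262.2,158),(s,277,176.4));print(m,e,"fk",(p+rv).round(4),"with off",(p+rv+off).round(4))
u=R@d["rel"];print(u[:,0].round(3))
# ring-lip gap in top image: lip edge at crop (206,~72)? -> compare
print("tip px",proj(t,[.6915,-.046,.265]),proj(s,[.6915,-.046,.265]))
E
```

```text
[ 0.5324 -0.0079  0.271 ] [1.9, 1.9] fk [ 0.534  -0.005   0.2689] with off [ 0.5312 -0.0068  0.2707]
[ 0.8   -0.205  0.565]
tip px [273.2 107.4] [331.7 183.7]
```

```bash
python3 - <<'E'
from ins import *
p,R=pose()
q,Rq=plan(p,R,p+[.157,-.0375,-.001],step=.021)
plan(q,R,q+[0,0,-.02],n=4)
plan(q,R,q+cx*.005,n=1)
E
```

```text
8 x [-0.44, 0.01, 0.25, 0.0] -> [0.596, -0.019, 0.163]
4 x [0.06, 0.0, 0.11, 0.0] -> [0.596, -0.019, 0.143]
1 x [-0.11, 0.0, 0.06, 0.0] -> [0.6, -0.02, 0.163]
```

Emit:
arm_command(
  series=[
    [[-0.44,0.01,0.25,0],[-0.44,0.01,0.25,0],[-0.44,0.01,0.25,0],[-0.44,0.01,0.25,0],[-0.44,0.01,0.25,0],[-0.44,0.01,0.25,0]],
  ],
)

```text
time_s: 29.55
tcp_pos: [0.5567, -0.0106, 0.1623]
orientation: [-3.123, 0.511, 2.888]
wrist_force: [0.0, 0.7, -1.6]
grip_width: 0.0605
```

Emit:
arm_command(
  series=[
    [[-0.44,0.01,0.25,0],[-0.44,0.01,0.25,0],[0,0,0,0]],
  ],
)

```text
time_s: 29.85
tcp_pos: [0.5971, -0.0208, 0.1625]
orientation: [-3.123, 0.512, 2.888]
wrist_force: [0.1, 0.2, -0.8]
grip_width: 0.0602
```

```bash
python3 - <<'E'
from ins import *
p,R=pose();off=np.load("off.npy");t=cal("top","pics/t5.png");s=cal("scene","pics/s5.png");rv=R@d["ro"]+R@d["rel"]@[.138,0,.021]+off
print(p.round(4),(p+rv).round(4),cab(p+rv),read_state()["wrist_force"].round(1),proj(t,p+rv),proj(s,p+rv))
x,y=251,88
f=t["frame"][y:y+40,x:x+50,::-1];a,b=310,165;g=s["frame"][b:b+40,a:a+50,::-1]
cv2.imwrite("pics/c5.png",cv2.resize(np.hstack([f,g]),None,fx=8,fy=8,interpolation=cv2.INTER_CUBIC))
E
```

```text
[ 0.5971 -0.0208  0.1625] [ 0.6894 -0.0464  0.2694] [ 23.5  -2.5 269.4] [-0.6  0.  -1. ] [273.3 107.5] [331.2 183.1]
```

View pics/c5.png

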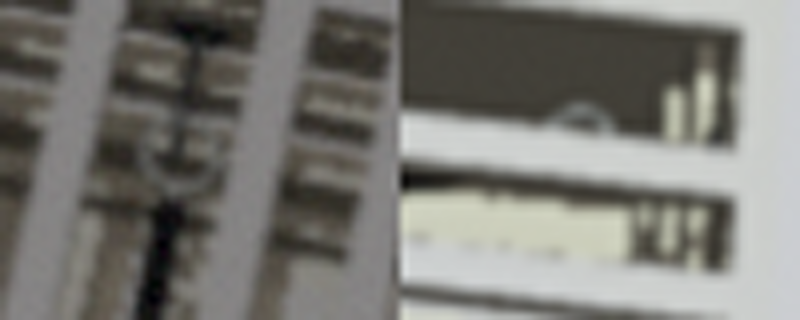

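Emit:
arm_command(
  series=[
    [[0.1,0,0.09,0],[0.06,0,0.11,0],[0,0,0,0]],
  ],
)

```text
time_s: 30.25
tcp_pos: [0.5919, -0.0194, 0.1497]
orientation: [-3.123, 0.508, 2.888]
wrist_force: [1.8, -0.2, 0.4]
grip_width: 0.0609
```

Emit:
arm_command(
  series=[
    [[0.06,0,0.11,0],[0.06,0,0.11,0],[0,0,0,0]],
  ],
)

```text
time_s: 30.55
tcp_pos: [0.5929, -0.0198, 0.1399]
orientation: [-3.123, 0.509, 2.889]
wrist_force: [3.4, 0.8, 1.1]
grip_width: 0.0599
```

Emit:
arm_command(
  series=[
    [[-0.15,0,0.08,0],[0,0,0,0]],
  ],
)

```text
time_s: 30.75
tcp_pos: [0.5988, -0.0216, 0.1393]
orientation: [-3.123, 0.506, 2.888]
wrist_force: [0.2, 0.1, -1.3]
grip_width: 0.06
```

Emit:
arm_command(
  series=[
    [[0.06,0,0.11,0],[0,0,0,0]],
  ],
)

```text
time_s: 30.95
tcp_pos: [0.5988, -0.0216, 0.1344]
orientation: [-3.123, 0.507, 2.888]
wrist_force: [0.5, 0.2, 0.3]
grip_width: 0.0605
```

Emit:
arm_command(
  series=[
    [[0.05,0,0.09,0],[0,0,0,0]],
  ],
)

```text
time_s: 31.15
tcp_pos: [0.6004, -0.022, 0.132]
orientation: [-3.123, 0.512, 2.888]
wrist_force: [4.1, -1.0, 3.7]
grip_width: 0.0601
```

Emit:
arm_command(
  series=[
    [[0.04,0,0.06,0],[0,0,0,0]],
  ],
)

```text
time_s: 31.35
tcp_pos: [0.6015, -0.0223, 0.1306]
orientation: [-3.123, 0.515, 2.888]
wrist_force: [5.9, -0.7, 6.7]
grip_width: 0.0606
```

Emit:
arm_command(
  series=[
    [[-0.04,0,-0.04,0],[0,0,0,0]],
  ],
)

```text
time_s: 31.55
tcp_pos: [0.6007, -0.0221, 0.1316]
orientation: [-3.123, 0.511, 2.888]
wrist_force: [5.8, -1.0, 5.4]
grip_width: 0.0602
```

Emit:
arm_command(
  series=[
    [[0,0,0,0],[0,0,0,0],[0,0,0,0],[0,0,0,0],[0,0,0,0],[0,0,0,0],[0,0,0,0]],
  ],
  hand=1,
)

```text
time_s: 32.25
tcp_pos: [0.5993, -0.0218, 0.1301]
orientation: [-3.123, 0.508, 2.888]
wrist_force: [-0.8, 0.0, -0.5]
grip_width: 0.088
```

```bash
python3 - <<'E'
from ins import *
p,R=pose();t=cal("top","pics/t6.png");s=cal("scene","pics/s6.png")
print(p.round(4),read_state()["wrist_force"].round(1))
a=cv2.imread("pics/t5.png").astype(int);b=cv2.imread("pics/t6.png").astype(int)
m=(a.max(2)<60);k=(b.max(2)<60)
print("dark px handle zone before/after",m[108:130,262:280].sum(),k[108:130,262:280].sum())
q,_=plan(p,R,p-cx*.25,step=.03);
E
```

```text
[ 0.5993 -0.0218  0.1301] [0.3 0.1 0.4]
dark px handle zone before/after 88 82
9 x [0.61, -0.01, -0.34, 0.0] -> [0.357, 0.038, 0.13]
```

```bash
python3 - <<'E'
import cv2,numpy as np
for n in("t5","t6"):
    a=cv2.imread(f"pics/{n}.png").max(2);print(n)
    for r in a[86:140:2,258:292:2]:print(" ".join(f"{v:3d}" for v in r))
for n in("s5","s6"):
    a=cv2.imread(f"pics/{n}.png").max(2);print(n)
    for r in a[172:194:2,280:350:3]:print(" ".join(f"{v:3d}" for v in r))
E
```

```text
t5
 58  95 133 133 120  78  78  71  65  74  88 108 122 133 133 133 134
 50  99 131 134 109  56  68  74  90 112  82  72  70 115 131 132 119
118 126 131 132  91  45  51  32  43  47  53  60  73 121 133 131  91
 88 131 133 128 108 118  94  58  19  25  14  47  58 125 132 131  64
126 132 133 122  82  82  85  91  74  73  91  90  89 129 134 119  55
 93 132 133 111  79 107 116 108  56  71  84  92 113 134 133 114  87
118 131 133  95  45  53  73  89  50  74  89  98 121 133 133 104  95
126 134 132 106 102  84  76  57  37  46  60  75 127 133 131  93 115
132 133 120  86  97 100 110  89  76  88  86  84 132 135 128  62  73
132 134 119  78  81  81 100  74  71  92 101 118 132 135 118  81  73
132 132 103  43  47  77  93  68  96 113  88 118 135 134 118 104 113
136 133  81  54  44  71  71  39  55  67  95 125 132 132  99  85 104
132 129 100  88  82  74  86  84  79  84  70 129 135 132  65  82 108
131 118  80  81  74  77  76  77  74  79  95 132 135 122  51  50  49
133 118  96  58  50  56  25  18  62  97 128 131 131 113  76  73  68
132 120 133  87  83  89  30  20  47  60 114 132 132 100  72  90 106
130 118 1
[... 3995 characters left out ...]
  65  66  66  65 152 115 112
  7  20  16  57 210 207 207 208 209 207 207 201 188 173 158 132 102  84  72  63  61 153 116  98
 20  28  24  75 209 206 207 204 207 208 209 209 208 209 208 207 206 199 182 171 145 158 135  69
 32  26  17 103 208 207 193  88 116 139 160 179 202 204 207 209 208 209 209 209 207 205 206 190
 20  16  20 142 207 207 178  79  81  68  64  68  79  93 127 151 161 185 203 205 207 209 209 208
  6   9  16 147 207 206 180 104 106 174 171 141 108 101  81  63  63  74  88 103 129 155 169 188
  9  11  17 170 208 207 178 106 105 204 208 207 207 205 189 175 176  95  88 100 111 102  90  71
  9   9  15 186 207 207 179 115 107 202 206 207 207 206 208 208 211  86 168 204 157 175 168  63
```

Emit:
arm_command(
  series=[
    [[0.4,-0.01,-0.22,0],[0.6,-0.01,-0.34,0],[0.6,-0.01,-0.34,0],[0.6,-0.01,-0.34,0],[0.6,-0.01,-0.34,0],[0.6,-0.01,-0.34,0],[0.5,-0.01,-0.6,0],[0.5,-0.01,-0.6,0]],
  ],
)

```text
time_s: 33.15
tcp_pos: [0.39, 0.0314, 0.1533]
orientation: [-3.123, 0.507, 2.888]
wrist_force: [0.5, 0.4, 0.1]
grip_width: 0.088
```

Emit:
arm_command(
  series=[
    [[0,0,0,0],[0,0,0,0],[0,0,0,0],[0,0,0,0],[0,0,0,0],[0,0,0,0],[0,0,0,0],[0,0,0,0],[0,0,0,0],[0,0,0,0],[0,0,0,0],[0,0,0,0]],
  ],
)

```text
time_s: 34.35
tcp_pos: [0.3915, 0.0311, 0.1538]
orientation: [-3.123, 0.508, 2.888]
wrist_force: [0.3, -0.1, -0.7]
grip_width: 0.0883
```

Emit:
arm_command(
  series=[
    [[0,0,0,0],[0,0,0,0],[0,0,0,0],[0,0,0,0],[0,0,0,0],[0,0,0,0],[0,0,0,0],[0,0,0,0],[0,0,0,0],[0,0,0,0],[0,0,0,0],[0,0,0,0]],
  ],
)

```text
time_s: 35.55
tcp_pos: [0.3915, 0.0311, 0.1537]
orientation: [-3.123, 0.508, 2.888]
wrist_force: [0.2, -0.1, 0.5]
grip_width: 0.0881
```

```bash
python3 - <<'E'
from ins import *
t=cal("top","pics/t7.png");s=cal("scene","pics/s7.png");w=cal("wrist","pics/w7.png")
a=cv2.imread("pics/t7.png").max(2)
for r in a[104:150:2,256:292:2]:print(" ".join(f"{v:3d}" for v in r))
# expected hanging points: ring at seat, handle grip 53mm lower, bowl 138 lower
seat=np.array([.6915,-.046,0])+cx*.016
for n,z,dx in(("ring",.233,0),("grip",.18,0),("bowlrim",.095,0)):
    P=seat+[0,0,z];print(n,proj(t,P),proj(w,P))
# jars: compare with initial images
for nm,(x,y,ww,h) in {"jara":(332,165,36,40),"jarb":(158,175,34,36)}.items():
    b0=cv2.imread("pics/top0.png")[y:y+h,x:x+ww];b1=cv2.imread("pics/t7.png")[y:y+h,x:x+ww]
    g=lambda q:cv2.GaussianBlur(cv2.cvtColor(q,cv2.COLOR_BGR2GRAY).astype(np.float32),(3,3),0)
    print(nm,cv2.phaseCorrelate(g(b0),g(b1)))
E
```

```text
88 126 128 111  76  78  81  80  75  80  91  98 112 126 128 114  75  68
104 128 127 102  43  48  60  88  61  93  76  74 113 128 128 109  95 106
120 126 125  78  49  45  46  64  33  62  65  71 119 126 123  99  81  99
125 127 122  92  81  76  75  60  22  12  51  65 122 126 123  61  80 104
125 126 114  78  77  72  79  74  21  14  59  92 126 127 114  46  46  49
128 127 107  90  57  49  74  58  22   4  55 100 126 126 107  75  72  63
126 127 117 124  80  59  70  76  30  11  53 112 128 125  98  70  84  98
126 124 115 117  80  71  80  97  52  19  62 125 127 125  75  41  47  65
126 120 123 110  81  72  83  92  65  74  79 125 129 120  80  76 100  99
129 117 126 100  90  72  82  93  92 103 112 125 126 114  66  88 123 125
128 113 124  82  90  61  89 103 107 115 122 127 128 100  65 106 129 129
125 114 117  83  92  71  90 101 111 116 124 127 127  84  76 108 125 127
120 122 111  83  94 108  83  73  89 107 126 126 123  82  81 119 126 127
121 126 103  88  94 121  93  80  76 103 125 127 119  85  85 125 128 128
128 126 126 124 123 126 126 126  87 108 125 126 109  78  98 126 126 124
127 130 126 127 128 125 125 125 125 125 126 129 107  89 111 126 128 127
126 125 126 124 124 129 128 125 129 125 127 128 126 123 123 127 129 128
110 126 126 127 126 127 129 128 126 126 129 128 125 124 129 126 127 124
110  88  80  85  99 114 122 125 127 128 126 125 127 126 128 128 129 128
128  85  95 103 116 109  99  88  94 103 118 124 124 127 126 129 127 127
100  89  98 119 126 128 125 125 124 113  98  79  85  94 108 121 124 125
 83  88  95  96 104 105 110 127 126 127 116  96  93 116 115 107  93  89
 80  95  96  96  93  93  82  83  91 106 105  98  97 125 127 126 126 108
ring [274.1 106. ] [263.4 441.4]
grip [273.9 111.5] [263.9 393.7]
bowlrim [273.6 119.6] [264.6 330.3]
jara ((-0.13397687536773262, 0.0598391228438615), 0.8571340352296829)
jarb ((0.014981567781607197, 0.0005268500837516399), 1.0567341888392414)
```

Emit:
arm_command(
  series=[
    [[0,0,0,0],[0,0,0,0],[0,0,0,0],[0,0,0,0],[0,0,0,0],[0,0,0,0],[0,0,0,0],[0,0,0,0],[0,0,0,0],[0,0,0,0],[0,0,0,0],[0,0,0,0]],
  ],
)

```text
time_s: 36.9
tcp_pos: [0.3915, 0.0311, 0.1537]
orientation: [-3.123, 0.508, 2.888]
wrist_force: [0.8, -0.5, -0.1]
grip_width: 0.0882
```

Emit:
arm_command(
  series=[
    [[0,0,0,0],[0,0,0,0],[0,0,0,0],[0,0,0,0],[0,0,0,0],[0,0,0,0],[0,0,0,0],[0,0,0,0],[0,0,0,0],[0,0,0,0],[0,0,0,0],[0,0,0,0]],
  ],
)

```text
time_s: 38.1
tcp_pos: [0.3915, 0.0311, 0.1537]
orientation: [-3.123, 0.508, 2.888]
wrist_force: [0.3, -0.5, -0.4]
grip_width: 0.088
```

```bash
python3 - <<'E'
from ins import *
ims=[cv2.imread("pics/t7.png")[:,:,::-1]]+[cal("top")["frame"] for _ in range(1)]
def c(a):
    m=a[104:125,264:282].max(2)<40;q=np.argwhere(m);return q.mean(0).round(2),q.min(0),q.max(0),m.sum()
for a in ims:print(c(a))
d_=np.abs(ims[0].astype(int)-ims[1])[95:150,225:310].max(2);print(d_.max(),(d_>20).sum())
b=cv2.imread("pics/top0.png")[:,:,::-1].astype(int)
for n,(x,y,w,h) in {"tray":(112,130,45,58),"saucer":(322,105,42,40),"disp":(370,112,52,55),"teal":(375,172,36,36)}.items():
    print(n,(np.abs(cv2.GaussianBlur((b-ims[1]).astype(np.float32),(3,3),0))[y:y+h,x:x+w].max(2)>25).sum())
E
```

```text
(array([9.26, 9.5 ]), array([4, 8]), array([14, 11]), np.int64(38))
(array([10.19,  8.33]), array([6, 7]), array([15, 10]), np.int64(36))
85 110
tray 0
saucer 0
disp 0
teal 0
```

Emit:
arm_command(
  series=[
    [[0,0,0,0],[0,0,0,0],[0,0,0,0],[0,0,0,0],[0,0,0,0],[0,0,0,0],[0,0,0,0],[0,0,0,0],[0,0,0,0],[0,0,0,0],[0,0,0,0],[0,0,0,0]],
  ],
)

```text
time_s: 39.35
tcp_pos: [0.3915, 0.0311, 0.1537]
orientation: [-3.123, 0.508, 2.888]
wrist_force: [0.7, 0.8, -0.5]
grip_width: 0.0879
```

Emit:
arm_command(
  series=[
    [[0,0,0,0],[0,0,0,0],[0,0,0,0],[0,0,0,0],[0,0,0,0],[0,0,0,0],[0,0,0,0],[0,0,0,0],[0,0,0,0],[0,0,0,0],[0,0,0,0],[0,0,0,0]],
  ],
)

```text
time_s: 40.55
tcp_pos: [0.3915, 0.0311, 0.1537]
orientation: [-3.123, 0.508, 2.888]
wrist_force: [-0.5, -0.6, 0.4]
grip_width: 0.0882
```

Emit:
arm_command(
  series=[
    [[0,0,0,0],[0,0,0,0],[0,0,0,0],[0,0,0,0],[0,0,0,0],[0,0,0,0],[0,0,0,0],[0,0,0,0],[0,0,0,0],[0,0,0,0],[0,0,0,0],[0,0,0,0]],
  ],
)

```text
time_s: 41.75
tcp_pos: [0.3915, 0.0311, 0.1537]
orientation: [-3.123, 0.508, 2.888]
wrist_force: [0.5, 0.7, 0.2]
grip_width: 0.0879
```

Emit:
arm_command(
  series=[
    [[0,0,0,0],[0,0,0,0],[0,0,0,0],[0,0,0,0],[0,0,0,0],[0,0,0,0],[0,0,0,0],[0,0,0,0],[0,0,0,0],[0,0,0,0],[0,0,0,0],[0,0,0,0]],
  ],
)

```text
time_s: 42.95
tcp_pos: [0.3915, 0.0311, 0.1537]
orientation: [-3.123, 0.508, 2.888]
wrist_force: [-0.6, 0.0, 0.5]
grip_width: 0.0877
```

```bash
python3 - <<'E'
from ins import *
for i in range(10):
    a=cal("top")["frame"];m=a[104:125,264:282].max(2)<40;q=np.argwhere(m);print(q.mean(0).round(2),m.sum())
E
```

```text
[10.38  8.62] 42
[10.21  8.4 ] 42
[10.5  8.6] 40
[10.21  8.36] 42
[10.5   8.58] 38
[10.2   8.35] 40
[10.24  8.45] 42
[9.98 7.98] 43
[10.19  8.4 ] 42
[10.32  8.34] 41
```

```bash
python3 -c "
from rig import *
print(close_job())"
```

```text
the job is handed in; nothing more can be done
None
```

The strainer is hanging on the cabinet hook, let go and settled. I handed the job in at about 43 s; no verdict is reported.

- **Sequence:** I lifted it off the jar by its handle, stood it on the marble and released it. I then took it by its bowl, turned it so the ring led, tilted it ring-up by about 34°, passed it under the roof, put the ring over the tip, lowered it onto the hook and let go.
- **Tilting:** The interface has no tilt command, so I tilted the tool by pushing the arm against its reach limit.
- **Hook checks:** The ring showed centred on the hook before I lowered it. It then met the hook with about 9 N. After release, the handle in the top view lies within about 3 pixels of where a hanging strainer should be. It was still swinging at 38 s, and steady to about half a pixel by 43 s.
- **Other objects:** Jar B, the tray, saucer, dispenser and turquoise jar show no movement. Jar A's picture shifted by about 0.1 pixel, which fits the strainer having left it. The gripper is clear of everything.
- **Less certain:**
  - Twice a joint read slightly past its rounded limit while I pushed against the reach limit: J2 at -0.895 against -0.89, and J3 at 0.2987 against 0.3.
  - At the inner limit the wrist briefly felt about 24 N in free space.
  - I had used up the image viewings before release, so the final hanging state is confirmed only from pixel values.
  - Roof clearance was calculated at about 9 mm. No contact force showed while going in, before the ring met the hook.

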